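Clear the bench after the veneer class

ROBOT

A 6-joint arm with a two-finger parallel gripper is mounted at the origin on the work surface. World frame = base frame: x ahead of the robot, y to its left, z up, the work surface at z = 0. Lengths are in m, angles in rad, forces in N, time in s.
With the tool pointing down it reaches from about 0.3 to 0.775 m from the base axis. Payload 14.6 kg.
Tool frame: the origin (TCP) lies midway between the tips of the shut fingers; the grasp point (between the pads) lies 19 mm behind it (bot.pinch_z is the distance from the TCP to the grasp point, in m); z points along the fingers, y is the line along which they close (so a half turn about z gives the same grasp; the last joint's range is limited). The gripper opens to 94 mm and grips with 3 to 60 N. Pads are 16 mm wide; open, the fingers measure 119 mm over their backs; the gripper's body (75 mm by 177 mm) begins 78 mm behind the grasp point.
Start: joints at [1.232, 0.3, 1.521, -0, 1.321, -0.067], TCP at [0.148, 0.53, 0.205] pointing down, gripper open.
Joint ranges: [-3.03, 3.03], [-0.79, 2.21], [0.23, 2.52], [-1.04, 4.18], [0, 3.07], [-2.55, 2.55]. Speed limits (rad/s): [2.22, 2.22, 2.57, 3.14, 3.14, 3.14].

INTERFACE

Orientations are given as a rotation vector (axis times angle).
In Python, from rig import bot gives the robot as it stands.
- The arm moves only by the tool drive_tool, never from a script. Its argument "rows" is a list that holds one entry, the list of rows, each a list of 7 numbers: the shift along the world's x, y, z in mm, then the turn, a rotation vector about the world's x, y, z in rad, then the finger opening in mm, from 0 to 94. In form: [[[dx, dy, dz, rx, ry, rz, claw], ...]]. A call has 1 to 10 rows; each row is the pose to reach, as a shift and turn from the pose commanded when the call began; what a row does not reach only later rows make up. A row lasts 1/8 s, in which the tool goes at most 62.5 mm and 10.7 degrees, less where a joint would pass 70% of its speed; a pose out of reach is approached as far as the arm can. A call with a gripper value outside its range is refused whole. The fingers move at their own pace and stop on an object; the grip force is fixed at half the most. Time passes only in rows, so rows that repeat a pose let the fingers close. It gives the time, the measured TCP pose, the force, the opening and the grip force at its end, in the units of the state.
- bot.sense(): the state, without advancing time (a new reading comes with each control period).
- bot.grab_frame(name): name is "scene" or "top" or "wrist"; returns a dict with "image" (480x640x3 uint8, red, green, blue), "z_map" (480x640 float32, m along the optical axis (not along the pixel's ray), 0 where there is no reading), "fx", "fy", "cx", "cy" (pixels), "T" (4x4, takes a point from camera to world coordinates); the wrist camera has in their place "tool_from_camera" (4x4, takes a point from camera to tool coordinates, whose origin is the TCP and whose axes are the flange's). Camera axes: x right, y down, z forward; pixel columns grow to the right and rows downward; lengths in m; the calibration is good to about 2 mm. A picture is of the moment at which its call begins: read the wrist's pose just before it.
- bot.sign_off(): hands the job in; it is judged then, once.
Trained networks look in a picture, given as the dict that the camera call returned (one of the last four; its "shot" number tells which), for a name from the list of things; names that differ only in an ending like _2 or _b are one class to them, and where a whole thing is asked for, a point or a joint stands for the part that bears it (a point fixed in the world has none). Each returns a list of dicts, best first, with "conf" (0 to 1); they miss things now and then, are a little off and sometimes report something else, mostly with a low value. They report only what shows in the picture. A call takes as long as a camera call.
- bot.outline_of(picture, label): "mask" (480x640 bool, what is visible of it) and "uv" ([column, row] in pixels, amid what is visible of it).
- bot.spot_point(picture, label): "uv" ([column, row] in pixels: a listed point, or the origin of a listed thing).
The state is a dict: "time_s": time; "joints": joint angles; "joint_vel": joint speeds; "tau": joint torques, N m; "tcp_pos": TCP position; "tcp_rot": TCP orientation; "force": force on the tool from outside, world axes, zero at the start; "ft_torque": the same for the moment, N m; "finger_gap": opening from 0.0 (shut) to 1.0 (fully open); "gripper_force": force on a finger pad.
Only numpy, scipy, OpenCV 4.12 (cv2) and the standard library are available. Lean on these libraries where they do the work, as an engineer would, in place of code of your own. Each camera call takes 0.05 s, during which the arm holds its last target. There are 200 camera calls.

TASK

Clear the bench after the veneer class: push every burnisher that lies on it, shank first, fully home into a free bore of the tool dock so that the bore's spring plunger grips it, and hang every sample board from the slotted rack on the peg of the hook stand beside the board that already hangs there, which must not come off. Do not knock over the glue jar.

Things in the scene. Friction and masses are not known exactly. Their poses are not given: they have to be found in the camera images.
- tool1: Burnisher (three or four are present): square wooden handle 28x28 mm, 78 long; round steel shank 12 mm thick, 68 long, on its axis, last 16 mm tapered to 5 mm, ring groove 29 to 41 mm from the shoulder. Origin on the axis at the shoulder (handle's flat front face), x towards the shank tip. 0.1 kg, centre of mass near the origin. Starts lying, axis 14 mm up, shank pointing away from the robot.
- tool2: Burnisher (three or four are present): square wooden handle 28x28 mm, 78 long; round steel shank 12 mm thick, 68 long, on its axis, last 16 mm tapered to 5 mm, ring groove 29 to 41 mm from the shoulder. Origin on the axis at the shoulder (handle's flat front face), x towards the shank tip. 0.1 kg, centre of mass near the origin. Starts lying, axis 14 mm up, shank pointing away from the robot.
- tool3: Burnisher (three or four are present): square wooden handle 28x28 mm, 78 long; round steel shank 12 mm thick, 68 long, on its axis, last 16 mm tapered to 5 mm, ring groove 29 to 41 mm from the shoulder. Origin on the axis at the shoulder (handle's flat front face), x towards the shank tip. 0.1 kg, centre of mass near the origin. Starts lying, axis 14 mm up, shank pointing away from the robot.
- tool4: Burnisher (three or four are present): square wooden handle 28x28 mm, 78 long; round steel shank 12 mm thick, 68 long, on its axis, last 16 mm tapered to 5 mm, ring groove 29 to 41 mm from the shoulder. Origin on the axis at the shoulder (handle's flat front face), x towards the shank tip. 0.1 kg, centre of mass near the origin. Starts lying, axis 14 mm up, shank pointing away from the robot.
- board0: Plywood sample board 9 mm thick (x), 64 wide (y), 120 tall (z), 0.07 kg; a through slot 28 wide, 30 tall starts 26 mm below its top edge; dark inlay strips below. Origin at the centre of its bottom edge. Starts hanging on the peg, 22 to 30 mm before the post.
- board0_slot (a point): Centre of the slot of board0, 79 mm above the board's bottom edge; axes as the board's.
- board1: Plywood sample board 9 mm thick (x), 64 wide (y), 120 tall (z), 0.07 kg; a through slot 28 wide, 30 tall starts 26 mm below its top edge; dark inlay strips below. Origin at the centre of its bottom edge. Starts standing in a slot of the rack.
- board1_slot (a point): Centre of the slot of board1, 79 mm above the board's bottom edge; axes as the board's.
- board2: Plywood sample board 9 mm thick (x), 64 wide (y), 120 tall (z), 0.07 kg; a through slot 28 wide, 30 tall starts 26 mm below its top edge; dark inlay strips below. Origin at the centre of its bottom edge. Starts standing in the rack's other slot.
- board2_slot (a point): Centre of the slot of board2, 79 mm above the board's bottom edge; axes as the board's.
- dock: Fixed tool dock: aluminium block with clear cover, 75 mm deep (x), 252 wide (y), 74 tall; four level through bores, 15 mm wide, 14 high, 64 mm apart, open in its front face (towards the robot) and run along its +x. Origin on the table below the middle of the front face. Turned up to 0.2 rad.
- bore1 (a point): Centre of the mouth of bore 1 in the dock's front face, 60 mm above the table (bore 1 at the dock's -y end, 4 at its +y end); axes as the dock's, x into the bore. A tool fully home has its shoulder against the face here, its axis up to 2 mm off centre.
- plunger1 (a joint): Spring plunger of bore 1: brass nose of 6 mm radius, 35 mm behind the mouth on the +y side, with a pin above the cover. 0 = free, grows (m) as it is pushed back: 0.003 to 0.005 riding on the shank, 0.0015 to 0.0035 in its groove. Spring 3 N at 0, 1.5 N more per mm; pushing a tool home takes 5 to 10 N.
- bore2 (a point): Centre of the mouth of bore 2 in the dock's front face, 60 mm above the table (bore 1 at the dock's -y end, 4 at its +y end); axes as the dock's, x into the bore. A tool fully home has its shoulder against the face here, its axis up to 2 mm off centre.
- plunger2 (a joint): Spring plunger of bore 2: brass nose of 6 mm radius, 35 mm behind the mouth on the +y side, with a pin above the cover. 0 = free, grows (m) as it is pushed back: 0.003 to 0.005 riding on the shank, 0.0015 to 0.0035 in its groove. Spring 3 N at 0, 1.5 N more per mm; pushing a tool home takes 5 to 10 N.
- bore3 (a point): Centre of the mouth of bore 3 in the dock's front face, 60 mm above the table (bore 1 at the dock's -y end, 4 at its +y end); axes as the dock's, x into the bore. A tool fully home has its shoulder against the face here, its axis up to 2 mm off centre.
- plunger3 (a joint): Spring plunger of bore 3: brass nose of 6 mm radius, 35 mm behind the mouth on the +y side, with a pin above the cover. 0 = free, grows (m) as it is pushed back: 0.003 to 0.005 riding on the shank, 0.0015 to 0.0035 in its groove. Spring 3 N at 0, 1.5 N more per mm; pushing a tool home takes 5 to 10 N.
- bore4 (a point): Centre of the mouth of bore 4 in the dock's front face, 60 mm above the table (bore 1 at the dock's -y end, 4 at its +y end); axes as the dock's, x into the bore. A tool fully home has its shoulder against the face here, its axis up to 2 mm off centre.
- plunger4 (a joint): Spring plunger of bore 4: brass nose of 6 mm radius, 35 mm behind the mouth on the +y side, with a pin above the cover. 0 = free, grows (m) as it is pushed back: 0.003 to 0.005 riding on the shank, 0.0015 to 0.0035 in its groove. Spring 3 N at 0, 1.5 N more per mm; pushing a tool home takes 5 to 10 N.
- hook: Fixed hook stand: foot 150x120x12 mm, 16 mm square post 192 tall, level round peg 8 mm thick that leaves the post at 150 mm height along the stand's -x (towards the robot), 136 mm long, its tip turned up 8 mm. Origin on the table below the peg's root at the post's front face. A hung board's slot centre is 139 mm above the table.
- rack: Fixed slotted rack, 125 mm (x) by 110 mm (y), 32 mm tall, dark wood; two slots 13 mm wide run along its y at x = -24 and +24 mm, floor 8 mm above the table. Origin under its centre.
- glue_jar: Small glue jar, 48 mm in diameter, 55 mm tall, standing; origin under its centre.

How it is judged:
By the outcome, as a careful person would: the job done as asked, in the order asked, and still so for the second after the job is handed in, with the robot touching nothing.
Of tool1, tool2, tool3, tool4 only 3 to 4 are there at a start; the rules pass over those that are not, and their reading is None.
At some moment in a run one of tool1, tool2, tool3, tool4 may be knocked a few centimetres aside while the robot is not near it.
It also fails if it takes over 210 s, if anything falls off the work surface, if the arm or the gripper's body presses on something with over 40 N, if the wrist force passes 120 N, or if a joint passes its speed limit or range.

## Working session

There is one attempt and no reset: what is moved stays moved. The work goes in short steps, Python scripts to look and compute and a tool call to move; the robot and the scene stay as the last step left them, time stands still between calls to the robot, and variables do not carry over. Pictures are saved under pics/ and viewed, at most 14 in all, crops included, and the job is handed in when it is done.

Besides the shell and the picture viewer there is one more tool, called after ">>>" as a command line: name --argument value ..., lists and objects as JSON in quotes. drive_tool: Moves the arm, as the interface text tells. Its arguments: {"type":"object","properties":{"rows":{"type":"array"}},"required":["rows"]}

```bash
mkdir -p pics; ls; cat > h.py <<'E'
import numpy as np, cv2
from rig import bot
from scipy.spatial.transform import Rotation as R
def tw(s): 
    T=np.eye(4);T[:3,:3]=R.from_rotvec(s["tcp_rot"]).as_matrix();T[:3,3]=s["tcp_pos"];return T
def grab(n):
    s=bot.sense();p=bot.grab_frame(n)
    if n=="wrist": p["T"]=tw(s)@p["tool_from_camera"]
    return p
def cloud(p):
    v,u=np.mgrid[:480,:640];z=p["z_map"]
    c=np.stack([(u-p["cx"])/p["fx"]*z,(v-p["cy"])/p["fy"]*z,z],-1)
    return c@p["T"][:3,:3].T+p["T"][:3,3]
def ray(p,uv,zw):
    d=p["T"][:3,:3]@np.array([(uv[0]-p["cx"])/p["fx"],(uv[1]-p["cy"])/p["fy"],1]);o=p["T"][:3,3]
    return o+d*(zw-o[2])/d[2]
def save(p,n): cv2.imwrite(f"pics/{n}.png",p["image"][...,::-1])
E
python3 - <<'E'
from h import *
np.set_printoptions(precision=3,suppress=True)
print(bot.sense())
for n in ["top","scene"]:
    p=grab(n);save(p,n+"0");C=cloud(p);print(n,p["T"],p["fx"])
    for l in ["tool1","board1","board0","dock","hook","rack","glue_jar"]:
        for d in bot.outline_of(p,l):
            m=d["mask"]&(p["z_map"]>0);q=C[m]
            if len(q)<5: continue
            print(l,round(d["conf"],2),d["uv"],m.sum(),np.median(q,0),np.percentile(q,2,0),np.percentile(q,98,0))
    for l in ["bore1","bore2","bore3","bore4","tool1","hook","rack","dock","board1_slot","board0_slot"]:
        print(l,[(round(d["conf"],2),np.array(d["uv"]).round(0),ray(p,d["uv"],dict(b=.06,t=.014,h=0,r=0,d=0)[l[0]] if l[:3]!="boa" else .087)) for d in bot.spot_point(p,l)])
E
```

```text
pics
{'time_s': 0.0, 'joints': array([ 1.232,  0.3  ,  1.522,  0.   ,  1.321, -0.067]), 'joint_vel': array([ 0.001, -0.001, -0.002,  0.001,  0.001, -0.002]), 'tau': array([  0.001, -53.179, -35.274,   0.071,   0.024,  -0.   ]), 'tcp_pos': array([0.148, 0.53 , 0.205]), 'tcp_rot': array([-0.426, -3.112,  0.002]), 'force': array([ 0.26 , -0.31 , -1.037]), 'ft_torque': array([0.016, 0.007, 0.009]), 'gripper_force': 0.0, 'finger_gap': 0.9988213907042994}
top [[ 0.004 -0.977  0.212  0.265]
 [-1.    -0.003  0.006 -0.02 ]
 [-0.006 -0.212 -0.977  1.368]
 [ 0.     0.     0.     1.   ]] 561.9098990418904
tool1 0.83 [335.6, 292.8] 507 [ 0.433 -0.051  0.026] [ 0.383 -0.063  0.005] [ 0.516 -0.032  0.032]
tool1 0.83 [375.8, 303.0] 609 [ 0.41  -0.149  0.025] [ 0.363 -0.176 -0.004] [ 0.496 -0.125  0.032]
tool1 0.68 [316.6, 211.5] 3922 [ 0.628 -0.009  0.072] [ 0.599 -0.13   0.006] [0.673 0.112 0.08 ]
tool1 0.57 [287.0, 285.6] 442 [0.448 0.054 0.026] [0.404 0.04  0.013] [0.538 0.072 0.033]
board1 0.93 [165.4, 232.0] 436 [0.556 0.325 0.141] [0.554 0.298 0.063] [0.563 0.36  0.182]
board1 0.85 [463.2, 235
[... 5765 characters left out ...]
 array([353., 254.]), array([0.481, 0.047, 0.014]))]
hook [(0.6, array([466., 326.]), array([0.592, 0.327, 0.   ]))]
rack [(0.96, array([189., 237.]), array([ 0.544, -0.361,  0.   ])), (0.67, array([297., 269.]), array([ 0.556, -0.067,  0.   ]))]
dock [(0.88, array([313., 290.]), array([ 0.606, -0.011,  0.   ]))]
board1_slot [(0.77, array([179., 206.]), array([ 0.532, -0.378,  0.087])), (0.73, array([355., 281.]), array([0.624, 0.087, 0.087]))]
board0_slot [(0.94, array([486., 275.]), array([0.518, 0.341, 0.087])), (0.65, array([354., 283.]), array([0.629, 0.086, 0.087])), (0.46, array([188., 232.]), array([ 0.604, -0.312,  0.087])), (0.33, array([325., 275.]), array([0.628, 0.024, 0.087]))]
```

```bash
python3 - <<'E'
import cv2
a=cv2.imread("pics/top0.png");b=cv2.imread("pics/scene0.png")
cv2.imwrite("pics/t1.png",cv2.resize(a[170:350,120:520],(800,360),interpolation=cv2.INTER_CUBIC))
cv2.imwrite("pics/s1.png",cv2.resize(b[130:380,130:530],(800,500),interpolation=cv2.INTER_CUBIC))
E
```

```text
(no output)
```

View pics/t1.png

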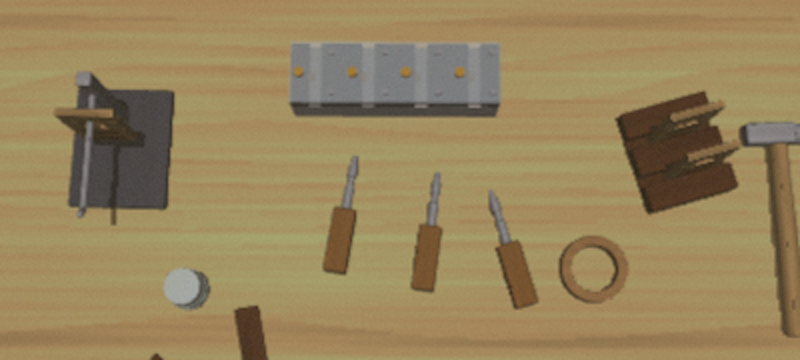

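View pics/s1.png

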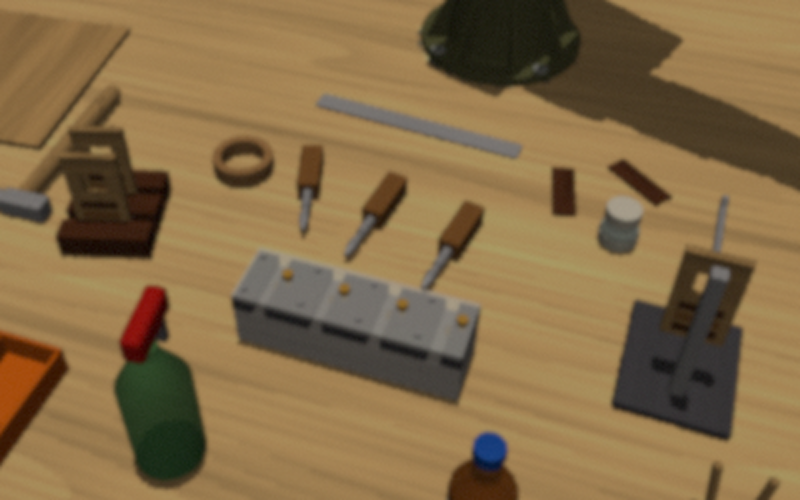

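The pictures show three burnishers (top crop handles at about (340,240), (426,257) and (517,275)), four empty bores, two boards in the rack on the right, and board0 on the peg at left. Next I measure the axes, the dock, the peg and the boards.

```bash
cat >> h.py <<'E'
def tools(ps):
    for p in ps:
        C=cloud(p);pts=bot.spot_point(p,"tool1")
        for d in bot.outline_of(p,"tool1"):
            q=C[d["mask"]&(p["z_map"]>0)]
            hd=q[(q[:,2]>.022)&(q[:,2]<.036)]
            if len(hd)<30 or len(q)>8000: continue
            q=q[(q[:,2]>.006)&(q[:,2]<.036)]
            a=q[:,:2]; m=a.mean(0);v=np.linalg.svd(a-m,full_matrices=False)[2][0];v*=np.sign(v[0])
            t=(a-m)@v
            (cx,cy),wh,an=cv2.minAreaRect((hd[:,:2]*1000).astype(np.float32))
            print("tool",round(d["conf"],2),"n",len(q),"yaw",round(np.arctan2(v[1],v[0]),3),"tip",m+v*np.percentile(t,99.5),"end",m+v*np.percentile(t,.5),"handle",(round(cx),round(cy)),np.round(wh),round(an))
        print([(round(d["conf"],2),ray(p,d["uv"],.014)[:2]) for d in pts])
E
python3 - <<'E'
from h import *
np.set_printoptions(precision=3,suppress=True)
ps=[grab("top"),grab("scene")];tools(ps)
for p in ps:
    C=cloud(p);ok=p["z_map"]>0
    def sel(x0,x1,y0,y1,z0,z1): return C[ok&(C[...,0]>x0)&(C[...,0]<x1)&(C[...,1]>y0)&(C[...,1]<y1)&(C[...,2]>z0)&(C[...,2]<z1)]
    q=sel(.55,.75,-.2,.2,.066,.084);print("dock",cv2.minAreaRect((q[:,:2]*1000).astype(np.float32)),np.median(q[:,2]))
    q=sel(.40,.70,.24,.42,.006,.02);print("foot",len(q),cv2.minAreaRect((q[:,:2]*1000).astype(np.float32)))
    q=sel(.40,.70,.24,.42,.135,.166);q=q[(q[:,0]<.545)];print("peg",len(q))
    if len(q)>5:
        f=np.polyfit(q[:,0],q[:,1],1);print(f,q.min(0),q.max(0),np.median(q[:,2]))
    q=sel(.54,.70,.24,.42,.185,.2);print("post",len(q),q.mean(0))
    q=sel(.53,.59,.24,.42,.17,.186);print("b0",len(q),cv2.minAreaRect((q[:,:2]*1000).astype(np.float32)))
    for x0,x1 in ((.50,.553),(.553,.62)):
        q=sel(x0,x1,-.42,-.27,.10,.137);print("b",len(q),cv2.minAreaRect((q[:,:2]*1000).astype(np.float32)),q.max(0))
    q=sel(.46,.65,-.46,-.27,.024,.038);print("rack",cv2.minAreaRect((q[:,:2]*1000).astype(np.float32)))
E
```

```text
tool 0.95 n 494 yaw -0.165 tip [0.542 0.04 ] end [0.403 0.064] handle (466, 53) [ 28. 128.] 81
tool 0.84 n 530 yaw 0.279 tip [ 0.499 -0.127] end [ 0.363 -0.165] handle (426, -149) [130.  28.] 16
tool 0.76 n 494 yaw -0.133 tip [ 0.522 -0.061] end [ 0.382 -0.042] handle (451, -52) [ 28. 139.] 82
[(0.62, array([0.487, 0.055])), (0.59, array([ 0.52 , -0.364])), (0.58, array([ 0.455, -0.052]))]
tool 0.9 n 373 yaw 0.275 tip [ 0.503 -0.128] end [ 0.365 -0.167] handle (427, -151) [131.  28.] 17
tool 0.79 n 438 yaw -0.166 tip [ 0.519 -0.062] end [ 0.387 -0.04 ] handle (453, -53) [ 29. 135.] 82
tool 0.57 n 457 yaw -0.186 tip [0.546 0.04 ] end [0.408 0.065] handle (468, 53) [ 29. 128.] 82
[(0.88, array([ 0.464, -0.059])), (0.83, array([ 0.439, -0.155])), (0.77, array([0.484, 0.053]))]
dock ((637.1203002929688, -8.635848999023438), (78.16514587402344, 252.002197265625), 0.1015787348151207) 0.07259989147769064
foot 2132 ((551.20751953125, 327.7704162597656), (300.40643310546875, 173.62899780273438), 2.499680519104004)
peg 162
[-0.021  0.342] [0.448 0.326 0.145] [0.545 0.337 0.164] 0.1525585427803
[... 631 characters left out ...]
382606263
foot 2623 ((517.8164672851562, 322.9264221191406), (249.37890625, 137.65863037109375), 6.937634468078613)
peg 114
[-0.025  0.342] [0.453 0.326 0.15 ] [0.529 0.334 0.163] 0.15368228515579863
post 84 [0.6   0.327 0.191]
b0 253 ((572.9021606445312, 328.15924072265625), (33.60569381713867, 63.905479431152344), 0.3537404537200928)
b 311 ((533.3316040039062, -371.01800537109375), (13.702889442443848, 64.40510559082031), 12.899690628051758) [ 0.547 -0.34   0.133]
b 333 ((578.2421875, -354.3617248535156), (15.087146759033203, 64.3624496459961), 14.709357261657715) [ 0.592 -0.322  0.131]
rack ((560.25537109375, -381.2588195800781), (131.58485412597656, 164.01275634765625), 16.0140438079834)
```

>>> drive_tool --rows '[[[294,-472,0,0,0,0.103,94],[294,-472,0,0,0,0.103,94],[294,-472,0,0,0,0.103,94],[294,-472,0,0,0,0.103,94],[294,-472,0,0,0,0.103,94],[294,-472,0,0,0,0.103,94],[294,-472,0,0,0,0.103,94],[294,-472,0,0,0,0.103,94],[294,-472,0,0,0,0.103,94],[294,-472,0,0,0,0.103,94]]]'

```text
time_s: 3.35
tcp_pos: [0.4427, 0.0551, 0.2053]
tcp_rot: [-0.272, -3.13, 0.0]
force: [-0.2, 0.6, -0.2]
finger_gap: 0.996
gripper_force: 0.0
```

```bash
python3 - <<'E'
from h import *
np.set_printoptions(precision=3,suppress=True)
s=bot.sense();print(s["tcp_pos"],s["tcp_rot"])
p=grab("wrist");save(p,"w1");tools([p]);print(p["T"])
E
```

```text
[0.443 0.055 0.205] [-0.272 -3.13   0.   ]
tool 0.97 n 3792 yaw 0.259 tip [ 0.501 -0.127] end [ 0.365 -0.163] handle (403, -158) [78. 29.] 16
tool 0.78 n 2782 yaw -0.153 tip [ 0.485 -0.056] end [ 0.385 -0.041] handle (423, -49) [28. 78.] 82
tool 0.76 n 2690 yaw -0.164 tip [0.542 0.039] end [0.406 0.062] handle (444, 55) [27. 77.] 81
[(0.94, array([ 0.442, -0.148])), (0.88, array([ 0.462, -0.054])), (0.86, array([0.482, 0.051]))]
[[ 0.173  0.95   0.262  0.368]
 [ 0.985 -0.167 -0.047  0.068]
 [-0.001  0.266 -0.964  0.385]
 [ 0.     0.     0.     1.   ]]
```

View pics/w1.png

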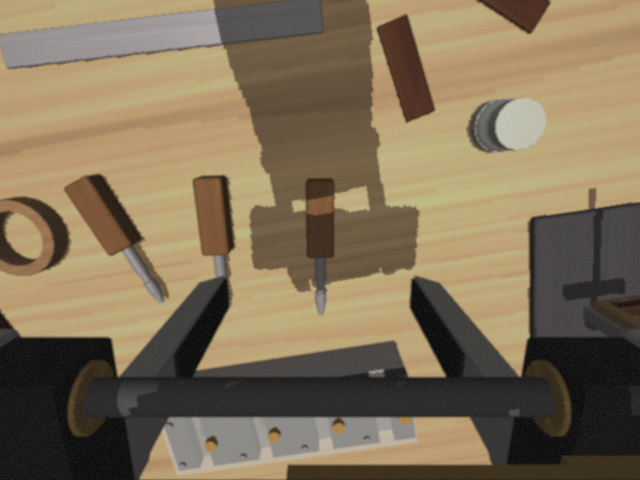

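The wrist view shows the left burnisher's handle at about (320,217), midway between the fingers, and the other two where they were. Going down to grip.

>>> drive_tool --rows '[[[2,0,-60,0,0,0,70],[2,0,-120,0,0,0,70],[2,0,-170,0,0,0,70],[2,0,-195,0,0,0,60],[2,0,-199,0,0,0,50],[2,0,-199,0,0,0,10],[2,0,-199,0,0,0,10],[2,0,-199,0,0,0,10],[2,0,-199,0,0,0,10]]]'

```text
time_s: 4.62
tcp_pos: [0.4442, 0.0579, 0.0073]
tcp_rot: [0.265, 3.129, 0.001]
force: [-2.1, 1.4, 8.3]
finger_gap: 0.301
gripper_force: 29.6
```

>>> drive_tool --rows '[[[0,0,15,0,0,0,10],[0,0,46,0,0,0,10],[-10,15,46,0,0,0.08,10],[-10,30,46,0,0,0.168,10],[-10,30,46,0,0,0.168,10],[-10,30,46,0,0,0.168,10]]]'

```text
time_s: 5.38
tcp_pos: [0.4337, 0.0874, 0.0528]
tcp_rot: [0.004, 3.141, -0.0]
force: [-0.4, 0.1, -0.4]
finger_gap: 0.297
gripper_force: 29.6
```

```bash
cat > chk.py <<'E'
from h import *
np.set_printoptions(precision=4,suppress=True)
s=bot.sense();print("tcp",s["tcp_pos"],s["tcp_rot"],s["force"])
p=grab("wrist")
import sys
if len(sys.argv)>1: save(p,sys.argv[1])
C=cloud(p);ok=p["z_map"]>0
t=s["tcp_pos"]
m=ok&(abs(C[...,1]-t[1])<.03)&(C[...,2]>.04)&(C[...,0]>t[0]-.05)&(C[...,0]<.585)
q=C[m]
for a in np.arange(t[0]-.04,t[0]+.13,.01):
    k=q[(q[:,0]>=a)&(q[:,0]<a+.01)]
    k=k[k[:,2]<.095]
    if len(k)>10: print(round(a+.005,3),len(k),"ymid",round((np.percentile(k[:,1],3)+np.percentile(k[:,1],97))/2,4),"w",round(np.ptp(np.percentile(k[:,1],[3,97])),4),"ztop",round(np.percentile(k[:,2],90),4))
q=C[ok&(C[...,2]>.066)&(C[...,2]<.082)&(C[...,0]>.58)&(abs(C[...,1]+.01)<.15)]
print("dock",cv2.minAreaRect((q[:,:2]*1000).astype(np.float32)))
for n in ["wrist","top","scene"]:
    r=p if n=="wrist" else grab(n)
    print(n,"bores",[(round(d["conf"],2),ray(r,d["uv"],.06)[:2]) for d in bot.spot_point(r,"bore1")])
    print("tool",[(round(d["conf"],2),ray(r,d["uv"],.06)[:2]) for d in bot.spot_point(r,"tool1")])
E
python3 chk.py w2
```

```text
tcp [0.4337 0.0874 0.0528] [ 0.0042  3.1414 -0.0002] [-0.3713  0.1258 -0.4437]
0.399 1736 ymid 0.0882 w 0.0254 ztop 0.0742
0.409 1308 ymid 0.0879 w 0.026 ztop 0.0744
0.419 1233 ymid 0.0876 w 0.0259 ztop 0.0743
0.429 3220 ymid 0.0871 w 0.0491 ztop 0.0907
0.439 1325 ymid 0.087 w 0.028 ztop 0.0782
0.449 1076 ymid 0.0865 w 0.0261 ztop 0.0739
0.459 1034 ymid 0.086 w 0.0257 ztop 0.0738
0.469 678 ymid 0.0857 w 0.0264 ztop 0.0737
0.499 32 ymid 0.0843 w 0.0066 ztop 0.0651
0.509 228 ymid 0.084 w 0.0083 ztop 0.0636
0.519 383 ymid 0.0837 w 0.0111 ztop 0.0648
0.529 187 ymid 0.0835 w 0.0093 ztop 0.0643
0.539 19 ymid 0.0831 w 0.0065 ztop 0.0622
dock ((0.0, 0.0), (0.0, 0.0), 0.0)
wrist bores [(0.21, array([0.3793, 0.1986]))]
tool [(0.9, array([0.4729, 0.0866])), (0.86, array([ 0.4388, -0.0253]))]
top bores [(0.72, array([ 0.5997, -0.1073])), (0.67, array([0.5945, 0.084 ])), (0.66, array([ 0.6082, -0.0482])), (0.59, array([0.5956, 0.0255])), (0.3, array([ 0.545, -0.341])), (0.26, array([0.375 , 0.2241]))]
tool [(0.9, array([ 0.4358, -0.1432])), (0.55, array([ 0.4475, -0.052 ]))]
scene bores [(0.95, array([0.6093, 0.0808])), (0.7, array([ 0.5959, -0.1077])), (0.59, array([0.6092, 0.0181])), (0.39, array([0.4852, 0.3442]))]
tool [(0.95, array([0.4719, 0.084 ])), (0.78, array([ 0.4779, -0.1324])), (0.63, array([ 0.4976, -0.0495]))]
```

View pics/w2.png

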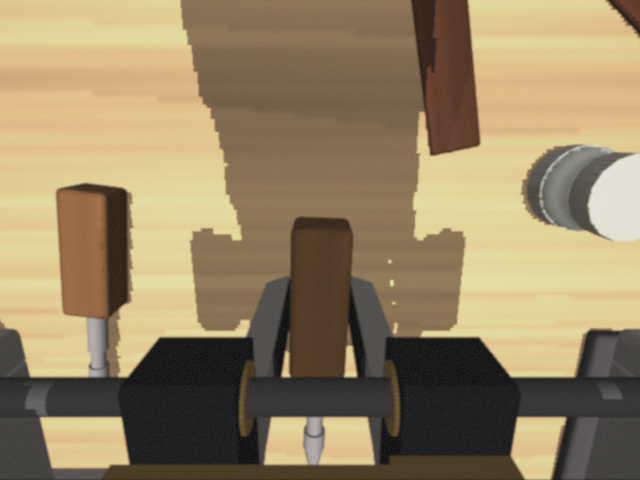

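>>> drive_tool --rows '[[[0,-1,0,0,0,0.035,10],[25,-1,0,0,0,0.035,10],[50,-1,0,0,0,0.035,10],[60,-1,0,0,0,0.035,10],[70,-1,0,0,0,0.035,10],[80,-1,0,0,0,0.035,10],[80,-1,0,0,0,0.035,10]]]'

```text
time_s: 6.7
tcp_pos: [0.5141, 0.0868, 0.0525]
tcp_rot: [-0.054, 3.141, 0.0]
force: [1.0, 0.0, -0.4]
finger_gap: 0.297
gripper_force: 29.6
```

```bash
python3 chk.py w3|head -20
```

```text
tcp [0.5141 0.0868 0.0525] [-0.0538  3.1407  0.    ] [ 1.0037  0.0394 -0.447 ]
0.479 1727 ymid 0.0862 w 0.0254 ztop 0.0737
0.489 1315 ymid 0.0862 w 0.0261 ztop 0.0739
0.499 1242 ymid 0.0863 w 0.026 ztop 0.0739
0.509 3232 ymid 0.086 w 0.0491 ztop 0.0905
0.519 1330 ymid 0.0865 w 0.028 ztop 0.0776
0.529 1075 ymid 0.0862 w 0.0259 ztop 0.0737
0.539 1031 ymid 0.0863 w 0.0258 ztop 0.0737
0.549 676 ymid 0.0862 w 0.0264 ztop 0.0736
0.579 37 ymid 0.0864 w 0.0069 ztop 0.065
dock ((607.2949829101562, 28.43463897705078), (19.0433406829834, 173.1364288330078), 1.8248159885406494)
wrist bores [(0.83, array([0.6044, 0.0856])), (0.76, array([ 0.6013, -0.0418]))]
tool [(0.73, array([ 0.4567, -0.0259])), (0.56, array([0.5531, 0.0874]))]
top bores [(0.9, array([0.6034, 0.0861])), (0.86, array([0.5922, 0.0214])), (0.75, array([ 0.5998, -0.0422])), (0.59, array([ 0.6012, -0.1126])), (0.44, array([0.5587, 0.3316]))]
tool [(0.88, array([ 0.4349, -0.1469])), (0.63, array([ 0.4553, -0.0621]))]
scene bores [(0.93, array([ 0.5913, -0.1008])), (0.83, array([ 0.5991, -0.0428])), (0.8, array([0.5991, 0.0848])), (0.7, array([0.6099, 0.0185]))]
tool [(0.98, array([0.5492, 0.0906])), (0.88, array([ 0.4886, -0.1276]))]
```

>>> drive_tool --rows '[[[6,0,0,0,0,0,10],[12,0,0,0,0,0,10],[18,0,0,0,0,0,10],[24,0,0,0,0,0,10],[30,0,0,0,0,0,10],[36,0,0,0,0,0,10],[40,0,0,0,0,0,10],[43,0,0,0,0,0,10],[43,0,0,0,0,0,10]]]'

```text
time_s: 8.28
tcp_pos: [0.5575, 0.086, 0.0525]
tcp_rot: [-0.052, 3.14, -0.001]
force: [3.0, -5.8, 0.2]
finger_gap: 0.298
gripper_force: 30.2
```

>>> drive_tool --rows '[[[3,0,0,0,0,0,10],[5,0,0,0,0,0,10],[5,0,0,0,0,0,10]]]'

```text
time_s: 8.65
tcp_pos: [0.5622, 0.086, 0.0524]
tcp_rot: [-0.052, 3.141, -0.001]
force: [0.2, -6.7, 1.1]
finger_gap: 0.299
gripper_force: 30.1
```

>>> drive_tool --rows '[[[1,0,0,0,0,0,10],[2,0,0,0,0,0,10],[2,0,0,0,0,0,10]]]'

```text
time_s: 9.02
tcp_pos: [0.5626, 0.0858, 0.0521]
tcp_rot: [0.053, -3.137, 0.002]
force: [-12.2, -7.4, 6.7]
finger_gap: 0.298
gripper_force: 30.0
```

```bash
python3 - <<'E'
from h import *
p=grab("wrist");save(p,"w4");C=cloud(p)
s=bot.sense();print(s["tcp_pos"],s["force"])
q=C[(abs(C[...,1]-.086)<.012)&(C[...,2]>.066)&(C[...,2]<.0775)&(C[...,0]>.5)&(C[...,0]<.68)]
print(np.histogram(q[:,0],bins=np.arange(.55,.66,.004)))
E
```

```text
[0.56264342 0.08585633 0.05211153] [-11.59505033  -7.58805863   7.37642249]
(array([420, 421, 411, 405, 396, 397, 375, 378, 377, 364, 348, 362,  93,
         0,   0,   0,   0,  28, 295, 320, 289, 313, 294, 289, 288,  79,
         0]), array([0.55 , 0.554, 0.558, 0.562, 0.566, 0.57 , 0.574, 0.578, 0.582,
       0.586, 0.59 , 0.594, 0.598, 0.602, 0.606, 0.61 , 0.614, 0.618,
       0.622, 0.626, 0.63 , 0.634, 0.638, 0.642, 0.646, 0.65 , 0.654,
       0.658]))
```

View pics/w4.png

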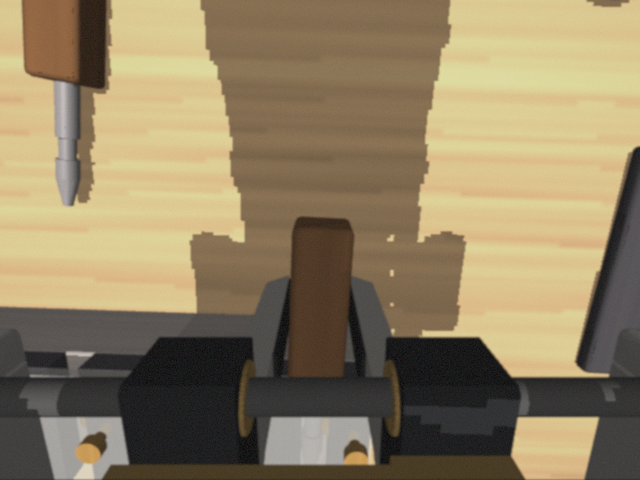

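The tool is home: there is no visible gap between shoulder and face at about (320,375), and the push force has risen to 12 N. Releasing and moving to the middle tool.

>>> drive_tool --rows '[[[-2,0,0,0,0,0,10],[-2,0,0,0,0,0,46],[-2,0,0,0,0,0,46],[-2,0,50,0,0,0,46],[-2,0,100,0,0,0,46],[-40,-30,145,0,0,-0.06,80],[-80,-70,145,0,0,-0.12,80],[-120,-110,145,0,0,-0.19,80],[-142,-135,145,0,0,-0.19,80],[-142,-135,145,0,0,-0.19,80]]]'

```text
time_s: 10.32
tcp_pos: [0.421, -0.0492, 0.1979]
tcp_rot: [0.248, 3.131, -0.0]
force: [0.6, 1.0, -0.0]
finger_gap: 0.849
gripper_force: 0.0
```

```bash
python3 - <<'E'
from h import *
np.set_printoptions(precision=3,suppress=True)
s=bot.sense();print(s["tcp_pos"],s["tcp_rot"])
tools([grab("wrist"),grab("scene")])
E
```

```text
[ 0.421 -0.049  0.198] [ 0.248  3.131 -0.   ]
tool 0.83 n 3387 yaw 0.268 tip [ 0.502 -0.128] end [ 0.366 -0.165] handle (411, -156) [94. 28.] 16
tool 0.6 n 2840 yaw -0.137 tip [ 0.524 -0.064] end [ 0.385 -0.044] handle (423, -50) [28. 78.] 81
[(0.9, array([ 0.461, -0.053])), (0.69, array([ 0.439, -0.146]))]
tool 0.85 n 348 yaw 0.265 tip [ 0.5   -0.129] end [ 0.367 -0.166] handle (427, -150) [130.  27.] 16
tool 0.8 n 440 yaw -0.172 tip [ 0.525 -0.063] end [ 0.387 -0.039] handle (446, -52) [ 28. 128.] 81
[(0.95, array([ 0.468, -0.059])), (0.73, array([ 0.463, -0.141])), (0.54, array([0.559, 0.08 ]))]
```

>>> drive_tool --rows '[[[2,-1,-60,0,0,0,70],[2,-1,-120,0,0,0,70],[2,-1,-170,0,0,0,70],[2,-1,-186,0,0,0,60],[2,-1,-191,0,0,0,50],[2,-1,-191,0,0,0,10],[2,-1,-191,0,0,0,10],[2,-1,-191,0,0,0,10],[2,-1,-191,0,0,0,10]]]'

```text
time_s: 11.75
tcp_pos: [0.4241, -0.0492, 0.0071]
tcp_rot: [0.244, 3.131, -0.0]
force: [-1.3, 0.5, 7.7]
finger_gap: 0.294
gripper_force: 29.9
```

>>> drive_tool --rows '[[[0,0,15,0,0,0,10],[0,0,46,0,0,0,10],[0,4,46,0,0,0.08,10],[0,8,46,0,0,0.158,10],[0,8,46,0,0,0.158,10],[0,8,46,0,0,0.158,10]]]'

```text
time_s: 12.5
tcp_pos: [0.4237, -0.0413, 0.0528]
tcp_rot: [-0.001, 3.141, -0.0]
force: [-0.1, 0.0, -1.2]
finger_gap: 0.293
gripper_force: 29.9
```

```bash
python3 chk.py |head -20
```

```text
tcp [ 0.4237 -0.0413  0.0528] [-0.0008  3.1414 -0.0001] [-0.0641  0.0143 -1.2192]
0.389 1929 ymid -0.0422 w 0.0252 ztop 0.0744
0.399 1308 ymid -0.042 w 0.0259 ztop 0.0745
0.409 1261 ymid -0.0419 w 0.0262 ztop 0.0745
0.419 3200 ymid -0.0417 w 0.0489 ztop 0.0908
0.429 1328 ymid -0.0417 w 0.0278 ztop 0.0796
0.439 1075 ymid -0.0416 w 0.0258 ztop 0.0742
0.449 1039 ymid -0.0415 w 0.026 ztop 0.0741
0.459 646 ymid -0.0415 w 0.0255 ztop 0.074
0.489 27 ymid -0.0407 w 0.0061 ztop 0.0651
0.499 320 ymid -0.0409 w 0.01 ztop 0.0643
0.509 323 ymid -0.0408 w 0.0113 ztop 0.0654
0.519 163 ymid -0.0407 w 0.0084 ztop 0.0646
0.529 19 ymid -0.0406 w 0.0063 ztop 0.0624
dock ((0.0, 0.0), (0.0, 0.0), 0.0)
wrist bores []
tool [(0.93, array([ 0.4214, -0.1249])), (0.72, array([ 0.4618, -0.0419]))]
top bores [(0.96, array([ 0.5958, -0.1103])), (0.83, array([0.594 , 0.0872])), (0.77, array([0.5974, 0.0269])), (0.62, array([ 0.606 , -0.0456]))]
tool [(0.89, array([0.6029, 0.083 ])), (0.74, array([ 0.4347, -0.1434])), (0.61, array([ 0.565 , -0.3391]))]
scene bores [(0.88, array([0.601 , 0.0895])), (0.79, array([ 0.5971, -0.0414])), (0.76, array([ 0.5896, -0.1015])), (0.67, array([ 0.621 , -0.3194])), (0.66, array([0.6035, 0.0214])), (0.27, array([ 0.4926, -0.1357]))]
```

>>> drive_tool --rows '[[[25,-1,0,0,0,-0.01,10],[50,-1,0,0,0,-0.01,10],[65,-1,0,0,0,-0.01,10],[77,-1,0,0,0,-0.01,10],[85,-1,0,0,0,-0.01,10],[92,-1,0,0,0,-0.01,10],[98,-1,0,0,0,-0.01,10],[104,-1,0,0,0,-0.01,10],[110,-1,0,0,0,-0.01,10],[116,-1,0,0,0,-0.01,10]]]'

```text
time_s: 14.2
tcp_pos: [0.5393, -0.0427, 0.0523]
tcp_rot: [-0.013, -3.14, 0.001]
force: [-6.4, -5.5, 1.8]
finger_gap: 0.298
gripper_force: 30.0
```

>>> drive_tool --rows '[[[6,0,0,0,0,0,10],[12,0,0,0,0,0,10],[16,0,0,0,0,0,10],[18,0,0,0,0,0,10],[20,0,0,0,0,0,10],[20,0,0,0,0,0,10]]]'

```text
time_s: 14.95
tcp_pos: [0.5603, -0.0428, 0.0526]
tcp_rot: [0.013, 3.14, -0.001]
force: [3.1, -4.6, -2.8]
finger_gap: 0.299
gripper_force: 30.0
```

>>> drive_tool --rows '[[[1,0,0,0,0,0,10],[2,0,0,0,0,0,10],[2,0,0,0,0,0,10]]]'

```text
time_s: 15.32
tcp_pos: [0.5619, -0.0428, 0.0525]
tcp_rot: [0.013, 3.141, -0.001]
force: [-0.8, -4.4, -0.2]
finger_gap: 0.295
gripper_force: 30.0
```

>>> drive_tool --rows '[[[1,0,0,0,0,0,10],[2,0,0,0,0,0,10],[2,0,0,0,0,0,10]]]'

```text
time_s: 15.7
tcp_pos: [0.5638, -0.0428, 0.0525]
tcp_rot: [0.013, 3.141, -0.001]
force: [-1.6, -5.4, -0.3]
finger_gap: 0.296
gripper_force: 30.0
```

```bash
cat > hm.py <<'E'
from h import *
import sys
y=float(sys.argv[1]);p=grab("wrist");C=cloud(p)
q=C[(abs(C[...,1]-y)<.012)&(C[...,2]>.066)&(C[...,2]<.0775)&(C[...,0]>.5)&(C[...,0]<.612)]
h=np.histogram(q[:,0],bins=np.arange(.55,.616,.004));print(np.c_[h[1][:-1],h[0]][-8:])
E
python3 hm.py -.043
```

```text
[[  0.582 377.   ]
 [  0.586 357.   ]
 [  0.59  359.   ]
 [  0.594 359.   ]
 [  0.598 192.   ]
 [  0.602   0.   ]
 [  0.606   0.   ]
 [  0.61    0.   ]]
```

>>> drive_tool --rows '[[[1,0,0,0,0,0,10],[2,0,0,0,0,0,10],[2,0,0,0,0,0,10]]]'

```text
time_s: 16.12
tcp_pos: [0.5643, -0.0428, 0.0522]
tcp_rot: [-0.013, -3.138, 0.001]
force: [-12.3, -6.2, 5.6]
finger_gap: 0.295
gripper_force: 30.0
```

>>> drive_tool --rows '[[[-2,0,0,0,0,0,10],[-2,0,0,0,0,0,46],[-2,0,0,0,0,0,46],[-2,0,50,0,0,0,46],[-2,0,100,0,0,0,46],[-50,-30,145,0,0,0.1,80],[-100,-60,145,0,0,0.19,80],[-150,-100,145,0,0,0.28,80],[-167,-113,145,0,0,0.28,80],[-167,-113,145,0,0,0.28,80]]]'

```text
time_s: 17.38
tcp_pos: [0.398, -0.1558, 0.1979]
tcp_rot: [-0.423, 3.112, -0.001]
force: [-0.1, -0.2, 0.2]
finger_gap: 0.85
gripper_force: 0.0
```

```bash
python3 - <<'E'
from h import *
np.set_printoptions(precision=3,suppress=True)
s=bot.sense();print(s["tcp_pos"],s["tcp_rot"])
tools([grab("wrist"),grab("scene")])
E
```

```text
[ 0.398 -0.156  0.198] [-0.423  3.112 -0.001]
tool 0.85 n 2912 yaw 0.287 tip [ 0.502 -0.129] end [ 0.366 -0.169] handle (417, -155) [105.  28.] 16
tool 0.49 n 1181 yaw -1.356 tip [ 0.64  -0.145] end [0.595 0.062] handle (616, -45) [ 48. 214.] 19
[(0.83, array([ 0.639, -0.023])), (0.6, array([ 0.441, -0.147]))]
tool 0.82 n 366 yaw 0.272 tip [ 0.505 -0.127] end [ 0.365 -0.166] handle (411, -155) [98. 27.] 16
tool 0.71 n 2645 yaw 0.339 tip [0.644 0.35 ] end [0.484 0.294] handle (602, 325) [19. 11.] 53
[(0.9, array([ 0.436, -0.155])), (0.47, array([0.441, 0.356]))]
```

>>> drive_tool --rows '[[[3,-2,-60,0,0,0.01,70],[3,-2,-120,0,0,0.01,70],[3,-2,-170,0,0,0.01,70],[3,-2,-186,0,0,0.01,60],[3,-2,-191,0,0,0.01,50],[3,-2,-191,0,0,0.01,10],[3,-2,-191,0,0,0.01,10],[3,-2,-191,0,0,0.01,10],[3,-2,-191,0,0,0.01,10]]]'

```text
time_s: 18.8
tcp_pos: [0.4021, -0.1574, 0.0071]
tcp_rot: [-0.442, 3.109, -0.001]
force: [-1.1, 0.8, 7.5]
finger_gap: 0.293
gripper_force: 30.0
```

>>> drive_tool --rows '[[[0,0,15,0,0,0,10],[0,0,46,0,0,0,10],[10,20,46,0,0,-0.14,10],[20,40,46,0,0,-0.28,10],[30,50,46,0,0,-0.28,10],[30,50,46,0,0,-0.28,10],[30,50,46,0,0,-0.28,10]]]'

```text
time_s: 19.68
tcp_pos: [0.4314, -0.1076, 0.0525]
tcp_rot: [0.006, -3.141, -0.0]
force: [-0.4, -1.5, -0.5]
finger_gap: 0.297
gripper_force: 30.0
```

```bash
python3 chk.py |head -20
```

```text
tcp [ 0.4314 -0.1076  0.0525] [ 0.0062 -3.1413 -0.    ] [-0.3703 -1.4773 -0.4766]
0.396 1650 ymid -0.1081 w 0.0252 ztop 0.074
0.406 1320 ymid -0.1081 w 0.0262 ztop 0.0742
0.416 1244 ymid -0.108 w 0.0259 ztop 0.0741
0.426 3236 ymid -0.108 w 0.0489 ztop 0.0906
0.436 1330 ymid -0.108 w 0.0278 ztop 0.0791
0.446 1084 ymid -0.108 w 0.026 ztop 0.0739
0.456 1042 ymid -0.1082 w 0.0261 ztop 0.0738
0.466 666 ymid -0.1079 w 0.026 ztop 0.0738
0.496 57 ymid -0.1081 w 0.0086 ztop 0.0654
0.506 227 ymid -0.1081 w 0.0088 ztop 0.0638
0.516 371 ymid -0.108 w 0.0111 ztop 0.065
0.526 204 ymid -0.108 w 0.01 ztop 0.0646
dock ((0.0, 0.0), (0.0, 0.0), 0.0)
wrist bores []
tool [(0.93, array([ 0.469 , -0.1061]))]
top bores [(0.92, array([0.5979, 0.0265])), (0.87, array([ 0.6035, -0.1102])), (0.75, array([0.5977, 0.0812])), (0.72, array([ 0.6105, -0.0468]))]
tool [(0.85, array([0.6084, 0.0829]))]
scene bores [(0.97, array([0.6083, 0.0234])), (0.88, array([0.5961, 0.0857])), (0.74, array([ 0.5961, -0.0514])), (0.64, array([ 0.5985, -0.1069]))]
tool [(0.96, array([ 0.4677, -0.1072])), (0.64, array([0.5956, 0.0906])), (0.59, array([ 0.6008, -0.0496]))]
```

>>> drive_tool --rows '[[[25,1,0,0,0,0,10],[48,1,0,0,0,0,10],[62,1,0,0,0,0,10],[72,1,0,0,0,0,10],[80,1,0,0,0,0,10],[87,1,0,0,0,0,10],[94,1,0,0,0,0,10],[100,1,0,0,0,0,10],[106,1,0,0,0,0,10],[112,1,0,0,0,0,10]]]'

```text
time_s: 21.38
tcp_pos: [0.5431, -0.1068, 0.0522]
tcp_rot: [0.002, -3.14, 0.001]
force: [-9.8, -5.4, 1.7]
finger_gap: 0.298
gripper_force: 30.1
```

>>> drive_tool --rows '[[[6,0,0,0,0,0,10],[12,0,0,0,0,0,10],[16,0,0,0,0,0,10],[18,0,0,0,0,0,10],[20,0,0,0,0,0,10],[20,0,0,0,0,0,10]]]'

```text
time_s: 22.12
tcp_pos: [0.5619, -0.107, 0.0521]
tcp_rot: [0.003, -3.137, 0.001]
force: [-15.5, -7.0, 5.8]
finger_gap: 0.297
gripper_force: 30.0
```

```bash
python3 hm.py -.107
```

```text
[[  0.582 376.   ]
 [  0.586 361.   ]
 [  0.59  356.   ]
 [  0.594 360.   ]
 [  0.598  18.   ]
 [  0.602   0.   ]
 [  0.606   0.   ]
 [  0.61    0.   ]]
```

>>> drive_tool --rows '[[[1,0,0,0,0,0,10],[1,0,0,0,0,0,10]]]'

```text
time_s: 22.42
tcp_pos: [0.5622, -0.107, 0.052]
tcp_rot: [0.003, -3.135, 0.001]
force: [-21.2, -6.4, 7.8]
finger_gap: 0.298
gripper_force: 30.0
```

>>> drive_tool --rows '[[[-3,0,0,0,0,0,10],[-3,0,0,0,0,0,46],[-3,0,0,0,0,0,46],[-3,0,50,0,0,0,46],[-3,0,100,0,0,0,46],[-60,20,140,0,0,0,46],[-100,60,140,0,0,0,46],[-130,100,140,0,0,0,46],[-130,100,140,0,0,0,46]]]'

```text
time_s: 23.55
tcp_pos: [0.4336, -0.0043, 0.1932]
tcp_rot: [-0.008, 3.14, 0.0]
force: [0.3, -0.6, -0.4]
finger_gap: 0.488
gripper_force: 0.0
```

```bash
cat > fin.py <<'E'
from h import *
p=grab("wrist");save(p,"w5");C=cloud(p)
for y in (.086,-.043,-.107):
    for z0,z1 in((.066,.0775),):
        q=C[(abs(C[...,1]-y)<.011)&(C[...,2]>z0)&(C[...,2]<z1)&(C[...,0]>.5)&(C[...,0]<.61)]
        print(y,q[:,0].max() if len(q) else 0,q[:,0].min() if len(q) else 0,np.median(q,0))
for n in ("scene","top"):
    g=grab(n);save(g,n+"5")
    print([(round(d["conf"],2),d["uv"],ray(g,d["uv"],.06)[:2]) for d in bot.spot_point(g,"tool1")])
E
python3 fin.py
```

```text
0.086 0.5353967265338268 0.5230744660150848 [0.52556902 0.08873816 0.07191409]
-0.043 0.5711053053618823 0.5226854331189612 [ 0.54600808 -0.04239707  0.0726419 ]
-0.107 0.5368291753997335 0.5222965170862357 [ 0.52562636 -0.10572863  0.07173227]
[(0.95, [273.0, 260.8], array([ 0.6018462 , -0.10524935])), (0.63, [297.9, 267.3], array([ 0.60217815, -0.04629723])), (0.63, [476.1, 297.4], array([0.56155324, 0.33021316])), (0.58, [353.0, 284.6], array([0.61067248, 0.08094712]))]
[(0.78, [332.0, 222.7], array([ 0.59881421, -0.04558326])), (0.52, [275.9, 220.1], array([0.6048547 , 0.08930408]))]
```

View pics/w5.png

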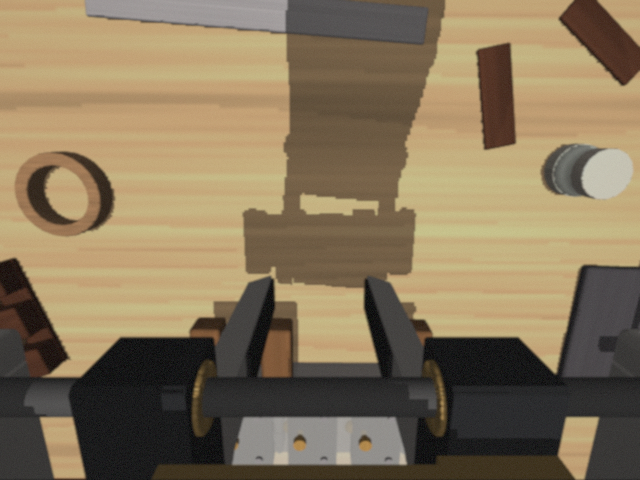

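All three handles are at the face: their rear ends are all at x≈0.522, which puts the shoulders at 0.600. Now the boards.

>>> drive_tool --rows '[[[20,-50,28,0,0,-0.18,46],[40,-100,28,0,0,-0.36,46],[50,-150,28,0,0,-0.54,46],[60,-200,28,0,0,-0.72,46],[70,-250,28,0,0,-0.9,46],[80,-300,28,0,0,-1.08,46],[90,-350,28,0,0,-1.26,46],[97,-363,28,0,0,-1.285,46],[97,-363,28,0,0,-1.285,46],[97,-363,28,0,0,-1.285,46]]]'

```text
time_s: 25.05
tcp_pos: [0.5315, -0.3689, 0.2201]
tcp_rot: [-1.878, -2.517, -0.0]
force: [-0.7, -0.2, 0.8]
finger_gap: 0.491
gripper_force: 0.0
```

```bash
cat > bd.py <<'E'
from h import *
np.set_printoptions(precision=4,suppress=True)
s=bot.sense();print(s["tcp_pos"],s["tcp_rot"],s["joints"])
for n in ("wrist","top","scene"):
    p=grab(n);C=cloud(p)
    if n=="wrist": save(p,"w6")
    for x0,x1 in ((.50,.553),(.553,.62)):
        q=C[(p["z_map"]>0)&(C[...,0]>x0)&(C[...,0]<x1)&(C[...,1]<-.3)&(C[...,1]>-.42)&(C[...,2]>.118)&(C[...,2]<.135)]
        if len(q)>10: print(n,len(q),cv2.minAreaRect((q[:,:2]*1000).astype(np.float32)),np.median(q,0))
E
python3 bd.py
```

```text
[ 0.5315 -0.3689  0.2201] [-1.8783 -2.5175 -0.0001] [-0.6634  0.5125  1.1919  0.0001  1.4378 -0.9522]
wrist 976 ((533.2140502929688, -372.4322814941406), (8.58656120300293, 64.3302001953125), 16.40329360961914) [ 0.5325 -0.3701  0.1279]
wrist 1083 ((578.1615600585938, -354.0696105957031), (9.24450969696045, 61.63029479980469), 16.24238395690918) [ 0.5769 -0.3519  0.1277]
top 73 ((573.7369384765625, -343.9471740722656), (10.124834060668945, 46.25602722167969), 17.405397415161133) [ 0.572  -0.338   0.1265]
scene 161 ((533.5302124023438, -371.25189208984375), (13.839427947998047, 64.2957534790039), 13.485061645507812) [ 0.5347 -0.3717  0.1264]
scene 166 ((577.8319702148438, -354.36370849609375), (13.40457534790039, 64.03881072998047), 16.53459930419922) [ 0.5797 -0.3528  0.1263]
```

View pics/w6.png

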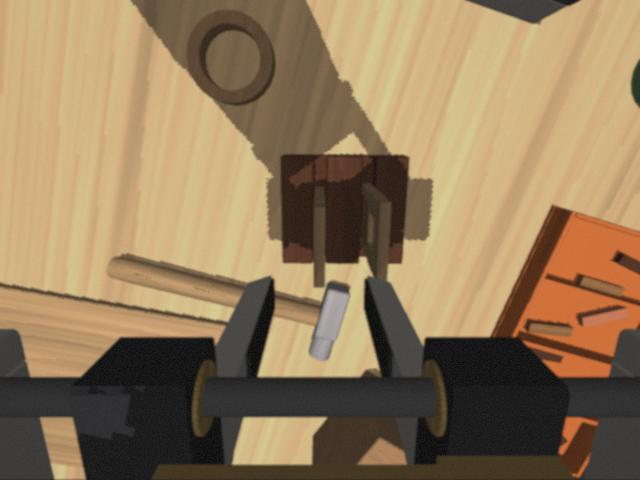

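The wrist view shows the near board edge-on at about (320,235), centred between the fingers, with the far board at (378,230). Going down to grip its top edge.

>>> drive_tool --rows '[[[1,-2,-50,0,0,0,40],[1,-2,-95,0,0,0,40],[1,-2,-110,0,0,0,36],[1,-2,-116,0,0,0,30],[1,-2,-116,0,0,0,2],[1,-2,-116,0,0,0,2],[1,-2,-116,0,0,0,2],[1,-2,-116,0,0,0,2]]]'

```text
time_s: 26.2
tcp_pos: [0.5329, -0.3716, 0.1057]
tcp_rot: [1.879, 2.516, -0.0]
force: [-1.0, 0.6, 6.1]
finger_gap: 0.091
gripper_force: 30.0
```

```bash
python3 - <<'E'
from h import *
np.set_printoptions(precision=4,suppress=True)
s=bot.sense();print(s["tcp_pos"],s["tcp_rot"],s["force"],s["finger_gap"]*94)
for n in ("top","scene"):
    p=grab(n);C=cloud(p);ok=p["z_map"]>0
    def sel(x0,x1,y0,y1,z0,z1): return C[ok&(C[...,0]>x0)&(C[...,0]<x1)&(C[...,1]>y0)&(C[...,1]<y1)&(C[...,2]>z0)&(C[...,2]<z1)]
    q=sel(.54,.64,.28,.38,.186,.2);print("post",len(q),cv2.minAreaRect((q[:,:2]*1000).astype(np.float32)))
    q=sel(.54,.585,.24,.42,.172,.184);print("b0top",len(q),cv2.minAreaRect((q[:,:2]*1000).astype(np.float32)))
    q=sel(.42,.54,.24,.42,.135,.175)
    for a in np.arange(.43,.55,.01):
        k=q[(q[:,0]>=a)&(q[:,0]<a+.01)]
        if len(k)>2: print(round(a+.005,3),len(k),k.mean(0)[1:],k[:,2].max())
    q=sel(.40,.70,.24,.42,.008,.018);k=cv2.minAreaRect((q[:,:2]*1000).astype(np.float32));print("foot",np.percentile(q,[2,98],axis=0))
E
```

```text
[ 0.5329 -0.3716  0.1057] [ 1.8787  2.5158 -0.0004] [-1.0202  0.5574  6.1293] 8.590488842573281
post 55 ((594.5928955078125, 328.47613525390625), (14.646695137023926, 15.710869789123535), 88.59681701660156)
b0top 125 ((558.9896240234375, 329.4682922363281), (64.69722747802734, 9.8126859664917), 87.77558135986328)
0.445 4 [0.3327 0.1596] 0.161964835425926
0.455 15 [0.3316 0.1565] 0.16095340925683166
0.465 17 [0.3323 0.1522] 0.15845063782812052
0.475 17 [0.3314 0.1504] 0.15385228814268515
0.485 20 [0.3317 0.1521] 0.15507711387220624
0.495 13 [0.3307 0.1526] 0.15690960842215818
0.505 19 [0.3311 0.1513] 0.15714700175890894
0.515 15 [0.3307 0.1522] 0.1571032229008602
0.525 16 [0.3301 0.152 ] 0.15609650052092006
0.535 19 [0.3304 0.152 ] 0.15817635572434163
foot [[0.4835 0.2717 0.0082]
 [0.6278 0.3872 0.0166]]
post 78 ((598.3987426757812, 327.2871398925781), (15.766515731811523, 18.506343841552734), 88.59869384765625)
b0top 223 ((562.4180908203125, 328.31982421875), (63.920963287353516, 12.885153770446777), 87.25405883789062)
0.455 20 [0.3306 0.1581] 0.1635066226926608
0.465 16 [0.3305 0.1537] 0.15813543244569428
0.475 11 [0.3295 0.1537] 0.15626225612139533
0.485 16 [0.3303 0.1531] 0.15561417552445878
0.495 11 [0.3291 0.1529] 0.1550313637578986
0.505 15 [0.3296 0.1536] 0.1556198553777457
0.515 15 [0.3285 0.1535] 0.15608771099298635
0.525 11 [0.3294 0.1536] 0.15512387762846747
foot [[0.4895 0.2692 0.0089]
 [0.6335 0.3859 0.0154]]
```

>>> drive_tool --rows '[[[0,0,25,0,0,0,2],[0,0,60,0,0,0,2],[0,0,105,0,0,0,2],[0,0,146,0,0,0,2],[-10,40,146,0,0,-0.05,2],[-20,90,146,0,0,-0.1,2],[-30,140,146,0,0,-0.15,2],[-40,190,146,0,0,-0.2,2],[-50,240,146,0,0,-0.25,2],[-60,290,146,0,0,-0.314,2]]]'

```text
time_s: 27.55
tcp_pos: [0.4721, -0.0797, 0.2508]
tcp_rot: [2.252, 2.19, 0.001]
force: [0.2, -0.2, -0.8]
finger_gap: 0.091
gripper_force: 30.0
```

>>> drive_tool --rows '[[[-10,50,0,0,0,0,2],[-20,100,0,0,0,0,2],[-30,150,0,0,0,0,2],[-40,200,0,0,0,0,2],[-50,250,0,0,0,0,2],[-60,300,0,0,0,0,2],[-63,350,0,0,0,0,2],[-63,390,0,0,0,0,2],[-63,413,0,0,0,0,2],[-63,413,0,0,0,0,2]]]'

```text
time_s: 28.8
tcp_pos: [0.4093, 0.3327, 0.2503]
tcp_rot: [-2.248, -2.194, 0.0]
force: [0.7, -1.2, -1.3]
finger_gap: 0.093
gripper_force: 30.0
```

>>> drive_tool --rows '[[[0,0,-40,0,0,0,2],[0,0,-77,0,0,0,2],[0,0,-77,0,0,0,2]]]'

```text
time_s: 29.18
tcp_pos: [0.4089, 0.3304, 0.1719]
tcp_rot: [-2.251, -2.191, 0.006]
force: [-0.6, 0.9, -0.7]
finger_gap: 0.092
gripper_force: 30.0
```

```bash
cat > hk.py <<'E'
from h import *
import sys
np.set_printoptions(precision=4,suppress=True)
s=bot.sense();t=s["tcp_pos"];print(t,s["tcp_rot"],s["force"],s["finger_gap"]*94)
for n in ("top","scene"):
    p=grab(n);C=cloud(p);save(p,n+sys.argv[1])
    q=C[(abs(C[...,0]-t[0])<.025)&(abs(C[...,1]-t[1])<.05)&(C[...,2]>.05)&(C[...,2]<t[2]+.03)]
    print(n,len(q),np.percentile(q,[1,50,99],axis=0))
    print([(round(d["conf"],2),np.array(d["uv"]).round(),ray(p,d["uv"],.154)) for d in bot.spot_point(p,"board1_slot")])
b=cv2.imread(f"pics/scene{sys.argv[1]}.png");cv2.imwrite(f"pics/hk{sys.argv[1]}.png",cv2.resize(b[150:350,370:570],(600,600),interpolation=cv2.INTER_CUBIC))
E
python3 hk.py 7
```

```text
[0.4089 0.3304 0.1719] [-2.2505 -2.1912  0.0064] [-0.5581  0.8587 -0.6727] 8.632661930076498
top 131 [[0.4008 0.2979 0.0753]
 [0.4026 0.3012 0.1412]
 [0.4095 0.3261 0.1962]]
[(0.42, array([161., 293.]), array([0.4159, 0.3272, 0.154 ])), (0.18, array([456., 242.]), array([ 0.5326, -0.3181,  0.154 ]))]
scene 1207 [[0.4058 0.2989 0.0799]
 [0.4138 0.3278 0.1408]
 [0.4269 0.3621 0.1996]]
[(0.7, array([492., 217.]), array([0.4118, 0.3282, 0.154 ])), (0.42, array([485., 243.]), array([0.4981, 0.3205, 0.154 ]))]
```

View pics/hk7.png

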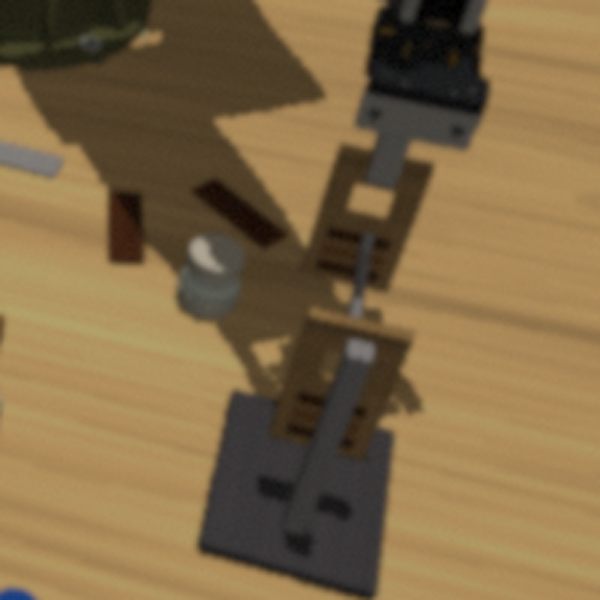

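The board hangs upright in front of the peg tip: its slot is at about (370,200) in the crop, the peg tip at (368,240), and their heights and y agree. Advancing over the tip.

>>> drive_tool --rows '[[[12,1,0,0,0,0,2],[24,1,0,0,0,0,2],[36,1,0,0,0,0,2],[48,1,0,0,0,0,2],[60,0,0,0,0,0,2],[72,0,0,0,0,0,2],[84,-1,0,0,0,0,2],[84,-1,0,0,0,0,2]]]'

```text
time_s: 30.38
tcp_pos: [0.4943, 0.3306, 0.1732]
tcp_rot: [-2.251, -2.192, 0.0]
force: [-0.1, -0.1, -1.3]
finger_gap: 0.092
gripper_force: 30.0
```

>>> drive_tool --rows '[[[10,0,0,0,0,0,2],[20,0,0,0,0,0,2],[30,-1,0,0,0,0,2],[30,-1,-5,0,0,0,2],[30,-1,-10,0,0,0,2],[30,-1,-14,0,0,0,2],[30,-1,-16,0,0,0,2],[30,-1,-16,0,0,0,2]]]'

```text
time_s: 31.38
tcp_pos: [0.5236, 0.3299, 0.1577]
tcp_rot: [2.25, 2.192, 0.0]
force: [-1.2, -1.2, 0.3]
finger_gap: 0.093
gripper_force: 30.0
```

```bash
python3 hk.py 8
```

```text
[0.5236 0.3299 0.1577] [2.2499 2.1925 0.0005] [-1.1542 -1.2415  0.3421] 8.723726771016217
top 123 [[0.5151 0.298  0.0584]
 [0.5166 0.301  0.118 ]
 [0.5247 0.3205 0.1809]]
[(0.43, array([165., 247.]), array([0.5187, 0.3247, 0.154 ]))]
scene 513 [[0.5182 0.297  0.0709]
 [0.5274 0.3224 0.1688]
 [0.5412 0.3598 0.1866]]
[(0.95, array([487., 258.]), array([0.5398, 0.3267, 0.154 ])), (0.58, array([272., 260.]), array([ 0.68  , -0.0683,  0.154 ]))]
```

View pics/hk8.png

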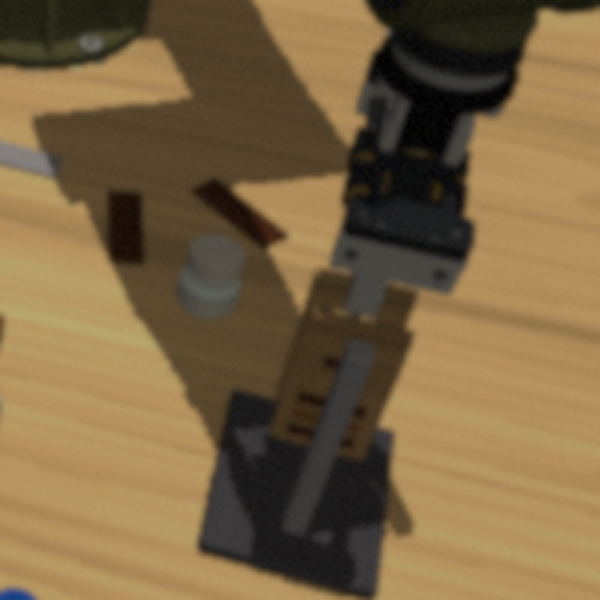

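The board is on the peg in front of board0, at about (365,300) in the crop. I set it down the last 2 mm, open slightly and rise.

>>> drive_tool --rows '[[[0,0,-1,0,0,0,2],[0,0,-2,0,0,0,2],[0,0,-2,0,0,0,2]]]'

```text
time_s: 31.95
tcp_pos: [0.5238, 0.33, 0.1572]
tcp_rot: [2.25, 2.192, 0.002]
force: [-6.6, -2.5, 15.3]
finger_gap: 0.094
gripper_force: 30.0
```

>>> drive_tool --rows '[[[0,0,0,0,0,0,14],[0,0,0,0,0,0,26],[0,0,0,0,0,0,26],[0,0,10,0,0,0,26],[0,0,25,0,0,0,26],[0,0,60,0,0,0,26],[0,0,95,0,0,0,26],[-30,-40,95,0,0,0.05,40],[-30,-90,95,0,0,0.1,40],[-30,-140,95,0,0,0.15,40]]]'

```text
time_s: 33.2
tcp_pos: [0.4934, 0.1886, 0.2519]
tcp_rot: [2.076, 2.357, 0.002]
force: [0.9, -0.2, -0.6]
finger_gap: 0.424
gripper_force: 0.0
```

```bash
cat > pg.py <<'E'
from h import *
np.set_printoptions(precision=4,suppress=True)
s=bot.sense();print(s["tcp_pos"],s["tcp_rot"])
for n in ("top","scene"):
    p=grab(n);C=cloud(p);ok=p["z_map"]>0;save(p,n+"9")
    q=C[ok&(abs(C[...,1]-.33)<.045)&(C[...,2]>.170)&(C[...,2]<.186)&(C[...,0]>.43)&(C[...,0]<.58)]
    h=np.histogram(q[:,0],np.arange(.43,.59,.006));print(n,[(round(a,3),c) for a,c in zip(h[1],h[0]) if c],q[:,2].max() if len(q) else 0)
    for l,z in (("board1",0),("board1_slot",0)):
        print([(round(d["conf"],2),np.array(d["uv"]).round()) for d in bot.spot_point(p,l)])
E
python3 pg.py
```

```text
[0.4934 0.1886 0.2519] [2.076  2.3566 0.0024]
top [(np.float64(0.514), np.int64(18)), (np.float64(0.52), np.int64(12)), (np.float64(0.526), np.int64(3))] 0.18418243175779936
[(0.77, array([456., 243.])), (0.61, array([174., 256.]))]
[(0.68, array([455., 239.])), (0.45, array([165., 245.]))]
scene [(np.float64(0.514), np.int64(10)), (np.float64(0.52), np.int64(81)), (np.float64(0.526), np.int64(151)), (np.float64(0.55), np.int64(1)), (np.float64(0.556), np.int64(57)), (np.float64(0.562), np.int64(186)), (np.float64(0.568), np.int64(5))] 0.18291165065222292
[(0.95, array([477., 285.])), (0.78, array([472., 296.])), (0.77, array([185., 243.])), (0.39, array([462., 325.]))]
[(0.81, array([484., 260.])), (0.71, array([187., 243.])), (0.63, array([356., 280.]))]
```

>>> drive_tool --rows '[[[9,-60,0,0,0,0.03,40],[18,-120,0,0,0,0.06,40],[27,-180,0,0,0,0.09,40],[36,-240,0,0,0,0.12,40],[45,-300,0,0,0,0.16,40],[54,-360,0,0,0,0.16,40],[63,-420,0,0,0,0.16,40],[72,-480,0,0,0,0.16,40],[83,-542,-10,0,0,0.16,40],[83,-542,-30,0,0,0.16,40]]]'

```text
time_s: 34.75
tcp_pos: [0.5772, -0.355, 0.2189]
tcp_rot: [-1.888, -2.511, 0.0]
force: [-0.2, 1.2, -0.7]
finger_gap: 0.428
gripper_force: 0.0
```

```bash
python3 bd.py
```

```text
[ 0.5772 -0.355   0.2189] [-1.8878 -2.5108  0.0004] [-0.6053  0.5882  1.0807 -0.0003  1.4729 -0.8867]
wrist 996 ((578.664794921875, -354.92205810546875), (8.547694206237793, 63.888031005859375), 15.971223831176758) [ 0.5781 -0.3532  0.128 ]
scene 164 ((578.8759765625, -354.42047119140625), (13.144580841064453, 65.61211395263672), 16.379009246826172) [ 0.5795 -0.3528  0.1265]
```

>>> drive_tool --rows '[[[1,-2,-50,0,0,0,40],[1,-2,-95,0,0,0,40],[1,-2,-110,0,0,0,36],[1,-2,-116,0,0,0,30],[1,-2,-116,0,0,0,2],[1,-2,-116,0,0,0,2],[1,-2,-116,0,0,0,2],[1,-2,-116,0,0,0,2]]]'

```text
time_s: 35.9
tcp_pos: [0.578, -0.3545, 0.1058]
tcp_rot: [1.884, 2.512, 0.0]
force: [-0.4, 0.7, 5.9]
finger_gap: 0.096
gripper_force: 30.0
```

>>> drive_tool --rows '[[[0,0,25,0,0,0,2],[0,0,60,0,0,0,2],[0,0,105,0,0,0,2],[0,0,146,0,0,0,2],[-20,40,146,0,0,-0.05,2],[-40,85,146,0,0,-0.1,2],[-60,130,146,0,0,-0.15,2],[-80,175,146,0,0,-0.2,2],[-100,220,146,0,0,-0.25,2],[-110,270,146,0,0,-0.307,2]]]'

```text
time_s: 37.15
tcp_pos: [0.4667, -0.083, 0.2509]
tcp_rot: [2.249, 2.192, 0.001]
force: [0.5, 1.3, -0.4]
finger_gap: 0.097
gripper_force: 30.0
```

>>> drive_tool --rows '[[[-10,50,0,0,0,0,2],[-20,100,0,0,0,0,2],[-30,150,0,0,0,0,2],[-40,200,0,0,0,0,2],[-50,250,0,0,0,0,2],[-58,300,0,0,0,0,2],[-58,350,0,0,0,0,2],[-58,390,0,0,0,0,2],[-58,415,0,0,0,0,2],[-58,415,0,0,0,0,2]]]'

```text
time_s: 38.4
tcp_pos: [0.4093, 0.3318, 0.2503]
tcp_rot: [-2.245, -2.198, 0.001]
force: [-0.3, -0.2, -1.1]
finger_gap: 0.094
gripper_force: 30.0
```

>>> drive_tool --rows '[[[0,0,-40,0,0,0,2],[0,0,-77,0,0,0,2],[0,0,-77,0,0,0,2]]]'

```text
time_s: 38.78
tcp_pos: [0.4089, 0.3294, 0.1719]
tcp_rot: [-2.247, -2.195, 0.006]
force: [0.3, 0.6, -0.6]
finger_gap: 0.093
gripper_force: 30.0
```

```bash
python3 hk.py 10
```

```text
[0.4089 0.3294 0.1719] [-2.2472 -2.1945  0.0065] [ 0.3196  0.6039 -0.5865] 8.748892030010557
top 129 [[0.4008 0.2971 0.0746]
 [0.403  0.301  0.1481]
 [0.4096 0.3251 0.1958]]
[(0.61, array([166., 246.]), array([0.5201, 0.3228, 0.154 ]))]
scene 1139 [[0.4053 0.2979 0.0841]
 [0.4137 0.3266 0.1422]
 [0.4273 0.3611 0.2002]]
[(0.84, array([484., 261.]), array([0.5497, 0.3217, 0.154 ]))]
```

>>> drive_tool --rows '[[[12,2,0,0,0,0,2],[24,2,0,0,0,0,2],[36,2,0,0,0,0,2],[48,2,0,0,0,0,2],[60,1,0,0,0,0,2],[70,1,0,0,0,0,2],[78,1,0,0,0,0,2],[78,1,0,0,0,0,2]]]'

```text
time_s: 39.98
tcp_pos: [0.488, 0.3317, 0.1733]
tcp_rot: [-2.247, -2.195, 0.0]
force: [0.0, 0.0, -0.9]
finger_gap: 0.096
gripper_force: 30.0
```

>>> drive_tool --rows '[[[0,0,-5,0,0,0,2],[0,0,-10,0,0,0,2],[0,0,-14,0,0,0,2],[0,0,-16,0,0,0,2],[0,0,-17,0,0,0,2],[0,0,-17,0,0,0,2]]]'

```text
time_s: 40.72
tcp_pos: [0.4875, 0.3319, 0.1575]
tcp_rot: [2.247, 2.196, 0.001]
force: [-5.0, -2.1, 8.6]
finger_gap: 0.092
gripper_force: 30.0
```

```bash
python3 hk.py 11
```

```text
[0.4875 0.3319 0.1575] [2.2467 2.1958 0.0008] [-4.9745 -2.108   8.5965] 8.676358021445424
top 129 [[0.479  0.2998 0.0586]
 [0.4805 0.3036 0.1167]
 [0.4888 0.3215 0.1796]]
[(0.71, array([164., 245.]), array([0.5232, 0.328 , 0.154 ]))]
scene 415 [[0.4813 0.2989 0.073 ]
 [0.4913 0.3237 0.1714]
 [0.5053 0.3616 0.1861]]
[(0.86, array([482., 261.]), array([0.549, 0.319, 0.154])), (0.5, array([488., 245.]), array([0.5018, 0.3257, 0.154 ]))]
```

View pics/hk11.png

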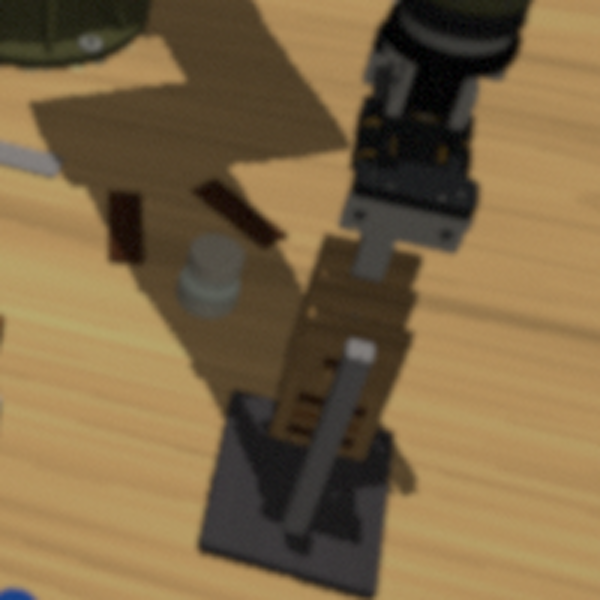

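The second board rests on the peg, touching down at 8.6 N, with all three boards in line at crop (370,240), (365,290) and (355,330). Releasing and backing off.

>>> drive_tool --rows '[[[0,0,0,0,0,0,14],[0,0,0,0,0,0,25],[0,0,0,0,0,0,25],[0,0,10,0,0,0,25],[0,0,25,0,0,0,25],[0,0,60,0,0,0,25],[0,0,95,0,0,0,25],[-50,-40,110,0,0,0,25],[-100,-80,110,0,0,0,25],[-130,-120,110,0,0,0,25]]]'

```text
time_s: 42.18
tcp_pos: [0.356, 0.2109, 0.2676]
tcp_rot: [2.245, 2.196, 0.003]
force: [0.0, -0.7, 0.8]
finger_gap: 0.264
gripper_force: 0.0
```

```bash
python3 pg.py; python3 - <<'E'
from h import *
b=cv2.imread("pics/scene9.png");cv2.imwrite("pics/end.png",cv2.resize(b[130:380,150:550],(800,500),interpolation=cv2.INTER_CUBIC))
p=grab("top");C=cloud(p)
for y in(.086,-.043,-.107):
    q=C[(abs(C[...,1]-y)<.01)&(C[...,2]>.06)&(C[...,2]<.085)&(C[...,0]>.45)&(C[...,0]<.595)];print(y,len(q),q.min(0),q.max(0))
E
```

```text
[0.356  0.2109 0.2676] [2.2453 2.1964 0.003 ]
top [(np.float64(0.478), np.int64(55)), (np.float64(0.484), np.int64(80)), (np.float64(0.49), np.int64(1)), (np.float64(0.514), np.int64(63)), (np.float64(0.52), np.int64(72)), (np.float64(0.526), np.int64(10)), (np.float64(0.55), np.int64(40)), (np.float64(0.556), np.int64(76)), (np.float64(0.562), np.int64(25))] 0.18586680656473442
[(0.67, array([170., 238.])), (0.63, array([173., 273.])), (0.57, array([175., 254.]))]
[(0.94, array([165., 246.])), (0.36, array([172., 239.]))]
scene [(np.float64(0.478), np.int64(12)), (np.float64(0.484), np.int64(78)), (np.float64(0.49), np.int64(131)), (np.float64(0.514), np.int64(11)), (np.float64(0.52), np.int64(85)), (np.float64(0.526), np.int64(147)), (np.float64(0.55), np.int64(2)), (np.float64(0.556), np.int64(57)), (np.float64(0.562), np.int64(184)), (np.float64(0.568), np.int64(7))] 0.1840299621301119
[(0.87, array([476., 285.])), (0.63, array([475., 294.])), (0.61, array([481., 271.]))]
[(0.59, array([486., 263.])), (0.33, array([358., 281.]))]
0.086 255 [0.51996219 0.07704046 0.06019252] [0.59457983 0.09598863 0.07875969]
-0.043 281 [ 0.51988091 -0.05255647  0.06300833] [ 0.59486235 -0.03340593  0.08028958]
-0.107 279 [ 0.51989389 -0.11672482  0.06479095] [ 0.59479367 -0.09703236  0.07940028]
```

View pics/end.png

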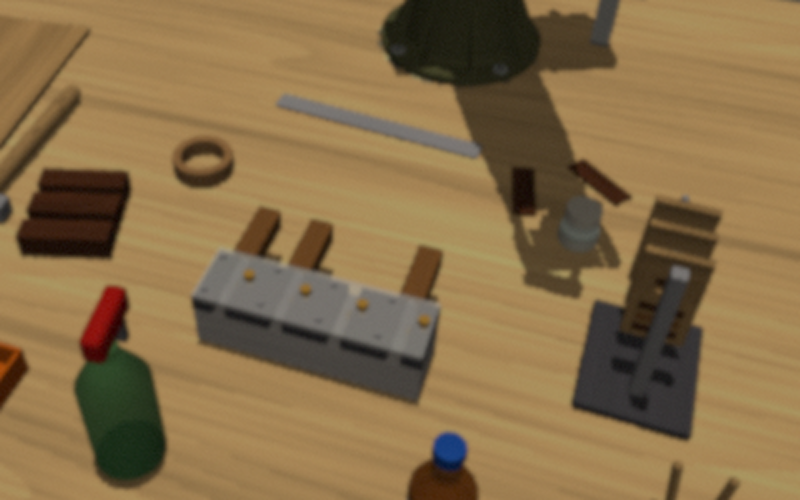

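The final view shows three handles flush at the dock front ((258,232), (312,245), (423,270)), three boards on the peg around (675,260), the rack empty and the jar upright at (580,225).

```bash
python3 -c "
from rig import bot
print(bot.sign_off())"
```

```text
the job is handed in; nothing more can be done
None
```

The job is handed in: all three burnishers on the bench are fully home in dock bores 1, 2 and 4, both rack boards hang on the peg beside board0, and the glue jar is still standing; the sign-off gave no verdict, so this rests on the last camera views and forces.

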